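# Shut the marked wash-line valve under its sliding cover

### The arm

A 7-joint arm with a two-finger parallel gripper is mounted at the origin on the work surface. World frame = base frame: x ahead of the robot, y to its left, z up, the work surface at z = 0. Lengths are in m, angles in rad, forces in N, time in s.
With the tool pointing down it reaches from about 0.425 to 0.825 m from the base axis. Payload 3.6 kg.
Tool frame: the origin (TCP) lies on the front face of the gripper's body, between the roots of the fingers; the fingertips stand 84 mm ahead of it and the grasp point (between the pads) lies 65 mm ahead of it; x points along the fingers, z is the direction in which the jaws open and shut, and the axes are right-handed (so a half turn about x gives the same grasp; the last joint's range is limited). The gripper opens to 93 mm and grips with 3 to 60 N. Pads are 15 mm wide; open, the fingers measure 128 mm over their backs; the gripper's body (75 mm by 188 mm) begins 65 mm behind the grasp point.
Start: joints at [-1.212, 0.615, -0.013, 1.423, 0.008, 1.103, -0.04], TCP at [0.245, 0.602, 0.303] pointing down, gripper open.
Joint ranges: [-3.12, 3.12], [-0.3, 2.06], [-1.34, 1.32], [0.26, 2.42], [-1.36, 4.5], [0.01, 1.98], [-2.84, 2.84]. Speed limits (rad/s): [2.79, 2.79, 3.14, 3.14, 3.14, 3.14, 3.14].

### API

Orientations are given as a unit quaternion [w, x, y, z].
In Python, from plant import get_obs, viewer, job gives the robot as it stands.
- The arm moves only by the tool send_rows, never from a script. Its argument "deltas" is a list of rows, each a list of 7 numbers: the turn, a rotation vector about the tool's x, y, z scaled (see below), then the shift along the tool's x, y, z scaled (see below), then the closure in counts, from 0 (fully open) to 255 (shut). A call has 1 to 5 rows; each row shifts and turns the commanded pose from where the row before left it, along the tool's axes as they then stand; what a row does not reach is not made up. The controller multiplies each number of a shift by 30 mm and each number of a turn by pi/2 rad. A row lasts 1/10 s, in which the tool goes at most 50 mm and 8.59 degrees, less where a joint would pass 70% of its speed; a pose out of reach is approached as far as the arm can. A call with a number of a shift or a turn outside -1 to 1 is refused whole. A call with a gripper value outside its range is refused whole. The fingers move at their own pace and stop on an object; the grip force is fixed at half the most. Time passes only in rows, so rows that do not move let the fingers close. It gives the time, the measured TCP pose, the force and the opening at its end, in the units of the state.
- get_obs(): the state, without advancing time (a new reading comes with each control period).
- viewer.read_camera(name): name is "scene" or "top"; returns a dict with "color" (384x512x3 uint8, blue, green, red), "z_map" (384x512 float32, m along the optical axis (not along the pixel's ray), 0 where there is no reading), "intrinsics" (3x3 intrinsics, pixels), "origin" and "rotation" of the camera in the world. Camera axes: x right, y down, z forward; pixel columns grow to the right and rows downward; lengths in m; the calibration is good to about 2 mm. A picture is of the moment at which its call begins.
- job.sign_off(): hands the job in, once; it reports no verdict.
The state is a dict: "time_s": time; "joints": joint angles; "joint_vel": joint speeds; "tau": joint torques, N m; "eef_pos": TCP position; "tcp_rot": TCP orientation; "contact_force": force on the tool from outside, world axes, zero at the start; "wrist_torque": the same for the moment, N m; "gripper_width": opening from 0.0 (shut) to 1.0 (fully open).
Only numpy, scipy, OpenCV 4.12 (cv2) and the standard library are available. Lean on these libraries where they do the work, as an engineer would, in place of code of your own. Each camera call takes 0.05 s, during which the arm holds its last target.

### The job

On the white valve box of the plate washer, push the metal cover straight back, away from the robot, until it meets the rear stop; slide it, do not lift it. That reveals two small valve handles: push the marked one, the one with the round disc over its pivot, a quarter turn clockwise seen from above until it is fully shut against its stop. Leave the cover open and leave the other handle and everything standing around alone.

Things in the scene. Friction and masses are not known exactly. Their poses are not given: they have to be found in the camera images.
- valve_box: White fixed housing, 268 x 272 mm, 60 mm high, turned somewhat on the bench. Origin on the bench at mid-width; 'box' below means this frame: x away from the robot, y left, z up. Near part (box x -117 to +5 mm, y -120 to +120 mm) is an open bay with two valves, its floor 8 mm above the bench; the rear (box x +5 to +137 mm) is a flat deck 60 mm high.
- rear_stop (a point): Middle of the near face of the stop wall at the rear of the deck, box x +137 mm, 70 mm above the bench (the wall's top is at 80 mm). Along both sides of the box run guide lips up to 72 mm high, inner faces at box y -130 and +130 mm. Outside on the left is a grey ledge 54 mm wide, 30 mm high.
- cover: Loose flat opaque grey metal plate, 130 mm (box x) by 252 mm (box y), 5 mm thick, 0.3 to 0.6 kg, lying over the bay between the guide lips with 4 mm play each side. Origin: centre of its underside, 60 mm above the bench; axes about as the box's. Starts at box x -57 to -45 mm; fully back against the stop it is at +72 mm. Slides with 1 to 5 N.
- push_bar (a point): Centre of the upright bar on the cover, 12 mm (box x) by 120 mm (box y), from 65 mm (plate's top face) to 85 mm above the bench. It lies 45 mm to the near side (-x) of the cover's origin.
- marked_handle (a joint): Turn of the marked handle, rad: 0 = open (points to the near side, box -x, along its pipe), 1.571 = shut, at its end stop (points left, box +y, across its pipe). Grows clockwise seen from above; starts at 0 to 0.25. Stiff, stays where it is left: about 0.12 N m, 2 to 3 N near the tip.
- marked_handle_pivot (a point): Turning axis of the marked handle, 35 mm above the bench; at box x -25 mm and y either -55 or +40 mm (the two valves change places). The marked handle is the one with a thin round disc, 38 mm across, on top of its pivot (46 to 51 mm above the bench). Both handles are bare steel.
- marked_handle_tip (a point): End of the marked handle's arm, 65 mm from its axis, 35 mm above the bench (middle of the arm's height). The arm is a straight upright blade, 12 mm wide, from 24 to 46 mm above the bench.
- plain_handle (a joint): Turn of the other handle, same meaning; it is to be left as it is.
- plain_handle_pivot (a point): Turning axis of the other handle, 35 mm above the bench: the same arm and size, but without the disc (only a 20 mm round hub).
- plain_handle_tip (a point): End of the other handle's arm, 65 mm from its axis, 35 mm above the bench.
- vial: Small amber vial, 28 mm across, 45 mm high, standing on the grey ledge at the left side of the valve box. Origin at its underside. A bystander.
- reagent_bottle: White bottle with blue cap, 56 mm across, 100 mm high, on the bench left of the valve box. Origin at its underside. A bystander.
- beaker: Glass beaker, 68 mm across, 85 mm high, left of the valve box, nearer the robot than the bottle. Origin at its underside. A bystander.
- microplate: Well plate, 86 x 128 mm, 14 mm high, on the bench right of the valve box. Origin at the centre of its underside. A bystander.
- screwdriver: Screwdriver, 170 mm long, lying crossways on the bench in front of the valve box (robot side). Its own x runs along it. A bystander.
- sample_jar: White jar, 48 mm across, 55 mm high, on the bench right of the valve box, near side. Origin at its underside. A bystander.

How it is judged:
On the way, in this order (a step that is already met when the one before it is completed fails the run):
1. the cover is slid back, with the marked handle not yet shut (x of cover in the frame of valve_box above 0.06 m and value of joint marked_handle below 0.6 rad), for 0.1 s.
2. the marked handle is pushed shut with the cover open (x of cover in the frame of valve_box above 0.06 m and value of joint marked_handle above 1.45 rad), for 0.2 s.
At the end, for the whole second after the job is handed in: The cover lies flat on its box, slid back to within 12 mm of the rear stop; the marked handle is within 7 degrees of fully shut; the other handle's tip is within 12 mm of where it was; all at rest (all of step 2 and height (world z) of cover below 0.066 m and angle between cover's own z axis and vertical below 0.05 rad and linear speed of cover below 0.01 m/s and velocity of joint marked_handle below 0.05 rad/s and distance of plain_handle_tip from where it was at the start of the episode below 0.012 m); the robot touches nothing.
It fails at once if the cover is lifted more than 15 mm or tipped by more than 14 degrees (height (world z) of cover above 0.075 m or angle between cover's own z axis and vertical above 0.25 rad).
It fails at once if the other handle is moved by more than 12 mm at its tip (distance of plain_handle_tip from where it was at the start of the episode above 0.012 m).
It fails at once if a bystander is moved by more than 30 mm or lifted (distance of any of vial, reagent_bottle, beaker, microplate, screwdriver, sample_jar from where it was at the start of the episode above 0.03 m).
It also fails if it takes over 45 s, if anything falls off the work surface, if the arm or the gripper's body presses on something with over 40 N, if the wrist force passes 120 N, or if a joint passes its speed limit or range.

## Working session

There is one attempt and no reset: what is moved stays moved. The work goes in short steps, Python scripts to look and compute and a tool call to move; the robot and the scene stay as the last step left them, time stands still between calls to the robot, and variables do not carry over. Pictures are saved under pics/ and viewed, and the job is handed in when it is done.

Besides the shell and the picture viewer there is one more tool, called as a command line: name --pt "numbers of a row" for each row, then --argument value for the rest. send_rows: Moves the arm, as the interface text tells. Its arguments: {"type":"object","properties":{"deltas":{"type":"array"}},"required":["deltas"]}

```bash
ls; mkdir -p pics; python3 - <<'E'
from plant import get_obs, viewer
import cv2,pickle
o=get_obs();print(o)
for n in("scene","top"):
    c=viewer.read_camera(n);pickle.dump(c,open(n+".pkl","wb"));cv2.imwrite(f"pics/{n}0.png",c["color"]);print(c["intrinsics"],c["origin"],c["rotation"])
E
```

```text
pics
{'time_s': 0.0, 'joints': array([-1.21151389,  0.61588601, -0.01260116,  1.42483874,  0.00810975,
        1.10343506, -0.04038927]), 'joint_vel': array([-0.00078606,  0.00113052,  0.00065336,  0.00067542,  0.00023703,
       -0.00077751,  0.00134666]), 'tau': array([-1.26868440e-04, -4.58926034e+01,  2.08755042e-01, -1.65751505e+01,
       -6.10556267e-02,  2.03450688e-02,  2.39395067e-04]), 'eef_pos': array([0.24436948, 0.60170464, 0.30162246]), 'tcp_rot': array([ 0.58583419, -0.39541067,  0.58728911,  0.39438586]), 'contact_force': array([-0.30985863, -1.25093691,  0.43652484]), 'wrist_torque': array([-0.01344454, -0.01459041, -0.03267663]), 'gripper_width': 1.001230968175507}
[[379.37548603   0.         257.2193445 ]
 [  0.         379.37548603 193.32895228]
 [  0.           0.           1.        ]] [ 1.235597   -0.30880942  0.60107597] [-0.40896285  0.75356644  0.4575655  -0.23562858]
[[382.73946925   0.         260.61658898]
 [  0.         382.73946925 194.78164521]
 [  0.           0.           1.        ]] [0.42968151 0.06300751 1.11979382] [ 0.04678088 -0.70467674  0.70538796 -0.06058104]
```

View pics/scene0.png

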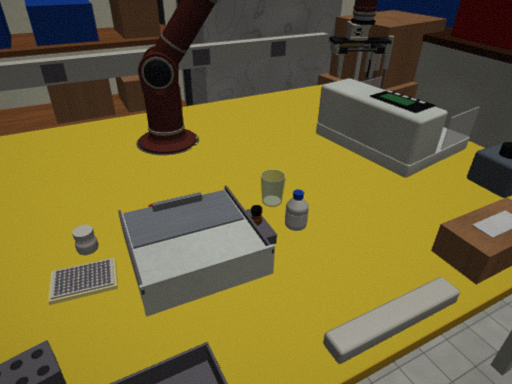

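View pics/top0.png

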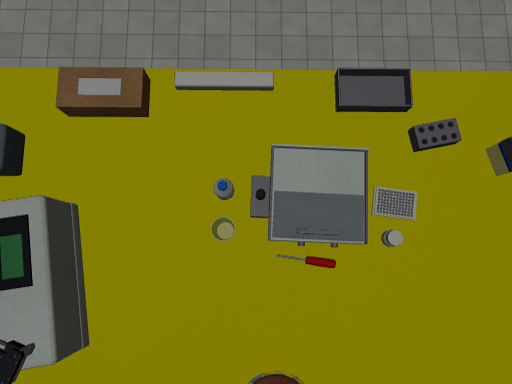

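The scene picture shows the box with its cover at the near side, the bar at about (177,201). The top picture shows the box at pixels (270–367, 147–243), with the bar at about (320,231) and the screwdriver at (305,260). Next I'll enlarge the top view.

```bash
cat > h.py <<'E'
import numpy as np,pickle,cv2
from scipy.spatial.transform import Rotation as R
def Rm(q): return R.from_quat([q[1],q[2],q[3],q[0]]).as_matrix()
def px2w(c,u,v,z):  # intersect with plane z
    K=c["intrinsics"];d=Rm(c["rotation"])@np.linalg.inv(K)@np.array([u,v,1.]);o=np.array(c["origin"])
    return o+d*(z-o[2])/d[2]
def w2px(c,p):
    q=c["intrinsics"]@(Rm(c["rotation"]).T@(np.array(p)-c["origin"]));return q[:2]/q[2]
def cloud(c):
    z=c["z_map"];h,w=z.shape;v,u=np.mgrid[:h,:w]
    p=np.stack([u,v,np.ones_like(u)],-1)@np.linalg.inv(c["intrinsics"]).T*z[...,None]
    return p@Rm(c["rotation"]).T+c["origin"]
E
python3 - <<'E'
from h import *
c=pickle.load(open("top.pkl","rb"))
a=c["color"][135:275,245:420];cv2.imwrite("pics/topc.png",cv2.resize(a,None,fx=4.4,fy=4.2*4.4/4.2,interpolation=cv2.INTER_CUBIC)[:600])
P=cloud(c);
for u,v in [(320,170),(320,215),(320,231),(272,190),(320,147),(260,180),(224,188),(394,238),(450,250)]:print(u,v,P[v,u].round(3))
E
```

```text
320 170 [ 0.664 -0.127  0.058]
320 215 [ 0.535 -0.123  0.064]
320 231 [ 0.489 -0.119  0.08 ]
272 190 [0.603 0.011 0.074]
320 147 [ 0.724 -0.124  0.082]
260 180 [0.64  0.043 0.031]
224 188 [0.604 0.142 0.1  ]
394 238 [ 0.471 -0.329  0.055]
450 250 [ 0.438 -0.512  0.001]
```

View pics/topc.png

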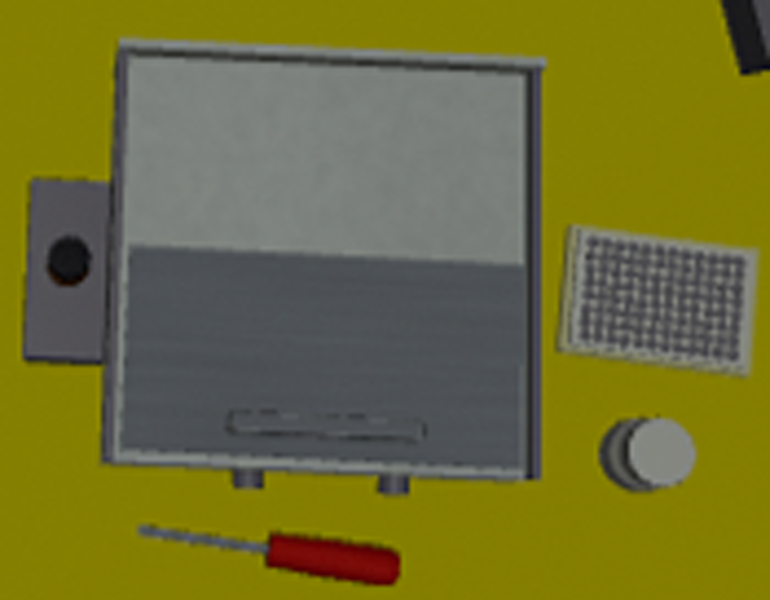

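```bash
python3 - <<'E'
from h import *
c=pickle.load(open("top.pkl","rb"))
f=lambda x,y,z:px2w(c,x/4.4+245,y/4.4+135,z)[:2].round(4)
for n,a,z in [("cover rear L",(128,245),.065),("cover rear R",(523,264),.065),("bar nearL",(228,430),.085),("bar nearR",(424,440),.085),("bar farL",(229,409),.085),("bar farR",(425,420),.085),("stopL",(128,58),.075),("stopR",(527,72),.075),("lipL in far",(128,62),.072),("lipLin near",(118,452),.072),("lipR in far",(527,72),.072),("lipR near",(525,470),.072),("outer nearL",(103,463),.06),("outer nearR",(540,478),.06)]:print(n,f(*a,z))
P=cloud(c);g=P[(abs(P[...,2]-.083)<.012)&(P[...,0]<.56)&(P[...,0]>.44)&(abs(P[...,1]+.12)<.1)]
g=g[g[:,2]>.074];print(len(g),g.mean(0),g.min(0),g.max(0))
E
```

```text
cover rear L [0.6029 0.0045]
cover rear R [ 0.5908 -0.2473]
bar nearL [ 0.4846 -0.0549]
bar nearR [ 0.4783 -0.1755]
bar farL [ 0.4975 -0.0558]
bar farR [ 0.4906 -0.1765]
stopL [0.7225 0.0041]
stopR [ 0.714  -0.2524]
lipL in far [0.7207 0.0039]
lipLin near [0.4718 0.0121]
lipR in far [ 0.7148 -0.2533]
lipR near [ 0.4603 -0.2409]
outer nearL [0.4655 0.0209]
outer nearR [ 0.4556 -0.2536]
202 [ 0.48849176 -0.11530275  0.0845533 ] [ 0.48099163 -0.17281926  0.07432799] [ 0.49748772 -0.0553808   0.08951297]
```

```bash
python3 - <<'E'
from h import *
from plant import get_obs
c=pickle.load(open("top.pkl","rb"));P=cloud(c)
for u,v in [(80,340),(60,300),(20,250),(40,210),(70,215),(10,350),(30,360),(60,355),(85,355),(10,320)]:print(u,v,P[v,u].round(3))
print((P[...,2][(P[...,1]>.38)]).max())
o=get_obs();M=Rm(o["tcp_rot"]);print(M.round(3))
print(R.from_matrix(M).as_euler('zyx'))
E
```

```text
80 340 [0.206 0.518 0.058]
60 300 [0.318 0.535 0.146]
20 250 [0.439 0.61  0.201]
40 210 [0.535 0.579 0.189]
70 215 [0.535 0.567 0.06 ]
10 350 [0.249 0.527 0.344]
30 360 [0.191 0.572 0.19 ]
60 355 [0.195 0.516 0.167]
85 355 [0.155 0.525 0.003]
10 320 [0.279 0.625 0.19 ]
0.34926572877354867
[[-0.001 -0.927  0.376]
 [-0.002  0.376  0.927]
 [-1.    -0.    -0.002]]
[ 1.57165385  0.38572355 -1.57324684]
```

send_rows --pt "-0.073 0 0 -0.7 0 0 110" --pt "-0.073 0 0 -0.7 0 0 110" --pt "-0.073 0 0 -0.7 0 0 110" --pt "0 0 0 0 -0.6 -1 110" --pt "0 0 0 0 -0.6 -1 110"

```text
time_s: 0.6
eef_pos: [0.2776, 0.5407, 0.3656]
tcp_rot: [0.51, -0.49, 0.51, 0.49]
contact_force: [0.9, -0.5, -0.0]
gripper_width: 0.618
```

send_rows --pt "0 0 0 0 -0.6 -1 110" --pt "0 0 0 0 -0.6 -1 110" --pt "0 0 0 0 -0.6 -1 110" --pt "0 0 0 0 -0.6 -1 110" --pt "0 0 0 0 -0.6 -1 110"

```text
time_s: 1.1
eef_pos: [0.3621, 0.3856, 0.3654]
tcp_rot: [0.51, -0.49, 0.511, 0.489]
contact_force: [0.2, -0.1, 0.0]
gripper_width: 0.567
```

send_rows --pt "0 0 0 0 -0.6 -1 110" --pt "0 0 0 0 -0.6 -1 110" --pt "0 0 0 0 -0.6 -1 110" --pt "0 0 0 0 -0.6 -1 110" --pt "0 0 0 0 -0.6 -1 110"

```text
time_s: 1.6
eef_pos: [0.4456, 0.232, 0.3654]
tcp_rot: [0.51, -0.489, 0.511, 0.49]
contact_force: [1.0, 0.0, -0.6]
gripper_width: 0.569
```

send_rows --pt "0 0 0 0.2 -0.06 -0.96 110" --pt "0 0 0 0.2 -0.06 -0.96 110" --pt "0 0 0 0.2 -0.06 -0.96 110" --pt "0 0 0 0.2 -0.06 -0.96 110" --pt "0 0 0 0.2 -0.06 -0.96 110"

```text
time_s: 2.1
eef_pos: [0.4479, 0.088, 0.3352]
tcp_rot: [0.51, -0.489, 0.511, 0.49]
contact_force: [0.2, -0.5, 0.1]
gripper_width: 0.568
```

send_rows --pt "0 0 0 0.4 -0.06 -0.96 110" --pt "0 0 0 0.4 -0.06 -0.96 110" --pt "0 0 0 0.4 -0.06 -0.96 110" --pt "0 0 0 0.4 -0.06 -0.96 110" --pt "0 0 0 0.4 -0.06 -0.96 110"

```text
time_s: 2.6
eef_pos: [0.451, -0.0561, 0.2751]
tcp_rot: [0.51, -0.489, 0.51, 0.49]
contact_force: [-0.3, 0.2, 0.7]
gripper_width: 0.569
```

send_rows --pt "0 0 0 0.5 0 -0.9 110" --pt "0 0 0 0.5 0 -0.8 110" --pt "0 0 0 0 0 0 110"

```text
time_s: 2.9
eef_pos: [0.4475, -0.1093, 0.244]
tcp_rot: [0.51, -0.487, 0.513, 0.489]
contact_force: [-0.9, 1.1, 0.2]
gripper_width: 0.571
```

```bash
python3 - <<'E'
from h import *
from plant import get_obs,viewer
o=get_obs();M=Rm(o["tcp_rot"]);print(o["eef_pos"],M.round(3))
for n in("scene","top"):
    c=viewer.read_camera(n);pickle.dump(c,open(n+"1.pkl","wb"));cv2.imwrite(f"pics/{n}1.png",c["color"])
E
```

```text
[ 0.44749773 -0.10928102  0.24400496] [[-0.005 -0.999  0.048]
 [-0.001  0.048  0.999]
 [-1.     0.005 -0.001]]
```

View pics/scene1.png

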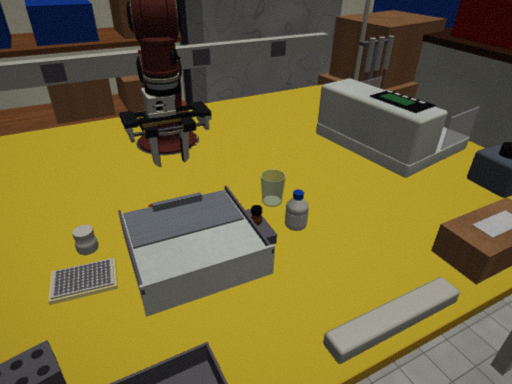

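The gripper is clear and upright in front of the bar, with fingertips at (157,158) and (184,155). Next I lower it behind the bar.

send_rows --pt "0 0 0 0.9 0 -0.1 110" --pt "0 0 0 0.9 0 -0.1 110" --pt "0 0 0 0.6 0 0 110" --pt "0 0 0 0.5 0 0 110" --pt "0 0 0 0 0 0 110"

```text
time_s: 3.5
eef_pos: [0.4487, -0.11, 0.1579]
tcp_rot: [0.509, -0.489, 0.51, 0.491]
contact_force: [-0.6, 0.1, -0.1]
gripper_width: 0.569
```

send_rows --pt "0 0 0 0 -0.4 0 110" --pt "0 0 0 0 -0.3 0 110" --pt "0 0 0 0 -0.3 0 110"

```text
time_s: 3.8
eef_pos: [0.4777, -0.1125, 0.1594]
tcp_rot: [0.509, -0.488, 0.511, 0.491]
contact_force: [-6.3, -0.2, 4.5]
gripper_width: 0.571
```

send_rows --pt "0 0 0 0.05 -0.3 0 110" --pt "0 0 0 0.05 -0.4 0 110" --pt "0 0 0 0 -0.4 0 110" --pt "0 0 0 0 -0.4 0 110" --pt "0 0 0 0 -0.4 0 110"

```text
time_s: 4.3
eef_pos: [0.5348, -0.115, 0.1558]
tcp_rot: [0.509, -0.488, 0.511, 0.491]
contact_force: [-3.7, -0.0, 1.4]
gripper_width: 0.566
```

```bash
python3 - <<'E'
from h import *
from plant import get_obs,viewer
o=get_obs();print(o["eef_pos"],o["contact_force"])
for n in("scene","top"):
    c=viewer.read_camera(n);pickle.dump(c,open(n+"2.pkl","wb"));
    if n=="scene": cv2.imwrite(f"pics/{n}2.png",cv2.resize(c["color"][130:310,80:320],None,fx=3,fy=3))
E
```

```text
[ 0.53482853 -0.11501077  0.1557755 ] [-3.73031442 -0.02089171  1.43346598]
```

View pics/scene2.png

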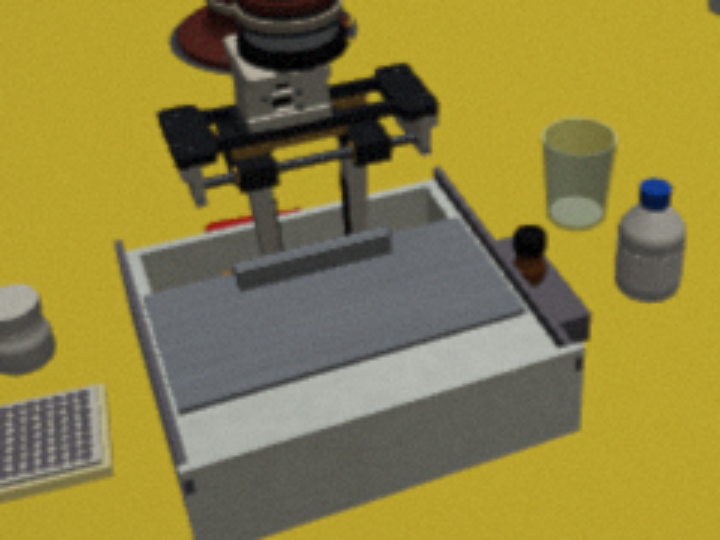

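The cover is sliding back flat, with both fingers behind the bar (crop (265–355,240)). I'll carry on to the stop.

send_rows --pt "0 0 0 0 -0.4 0 110" --pt "0 0 0 0 -0.4 0 110" --pt "0 0 0 0 -0.4 0 110" --pt "0 0 0 0 -0.3 0 110" --pt "0 0 0 0 -0.2 0 110"

```text
time_s: 4.9
eef_pos: [0.5863, -0.1175, 0.1558]
tcp_rot: [0.51, -0.489, 0.511, 0.49]
contact_force: [-4.7, 0.4, 2.8]
gripper_width: 0.564
```

send_rows --pt "0 0 0 0 -0.1 0 110" --pt "0 0 0 0 -0.1 0 110"

```text
time_s: 5.1
eef_pos: [0.5918, -0.1179, 0.1558]
tcp_rot: [0.51, -0.489, 0.511, 0.49]
contact_force: [-5.2, 1.0, 2.8]
gripper_width: 0.568
```

send_rows --pt "0 0 0 0 -0.1 0 110" --pt "0 0 0 0 -0.1 0 110" --pt "0 0 0 0 -0.1 0 110"

```text
time_s: 5.4
eef_pos: [0.599, -0.1183, 0.1557]
tcp_rot: [0.509, -0.487, 0.512, 0.492]
contact_force: [-12.9, 0.6, 10.5]
gripper_width: 0.571
```

send_rows --pt "0 0 0 0 -0.1 0 110" --pt "0 0 0 0 0 0 110"

```text
time_s: 5.6
eef_pos: [0.5995, -0.1183, 0.1555]
tcp_rot: [0.507, -0.485, 0.514, 0.493]
contact_force: [-14.7, 1.2, 10.6]
gripper_width: 0.571
```

send_rows --pt "0 0 0 0 0.5 0 110" --pt "0 0 0 -0.4 1 0 160" --pt "0 0 0 -0.8 1 0 255" --pt "0 0 0 -0.8 1 0 255" --pt "0 0 0 -0.8 1 0 255"

```text
time_s: 6.1
eef_pos: [0.4712, -0.113, 0.2411]
tcp_rot: [0.512, -0.491, 0.509, 0.488]
contact_force: [0.7, -0.2, 1.2]
gripper_width: 0.275
```

send_rows --pt "0 0 0 -0.8 1 0 255" --pt "0 0 0 -0.8 0 0 255" --pt "0 0 0 0 0 0 255"

```text
time_s: 6.4
eef_pos: [0.443, -0.1123, 0.2915]
tcp_rot: [0.513, -0.493, 0.508, 0.486]
contact_force: [0.2, -0.6, -0.2]
gripper_width: 0.026
```

```bash
python3 - <<'E'
from h import *
from plant import get_obs,viewer
o=get_obs();print(o["eef_pos"],o["contact_force"],o["gripper_width"])
for n in("scene","top"):
    c=viewer.read_camera(n);pickle.dump(c,open(n+"3.pkl","wb"));cv2.imwrite(f"pics/{n}3.png",cv2.resize(c["color"][135:275,245:420] if n=="top" else c["color"][130:310,80:320],None,fx=4.2 if n=="top" else 3,fy=4.2 if n=="top" else 3,interpolation=cv2.INTER_CUBIC))
E
```

```text
[ 0.44296459 -0.1122618   0.29152179] [ 0.18303453 -0.63495306 -0.18762818] 0.026299582742208307
```

View pics/scene3.png

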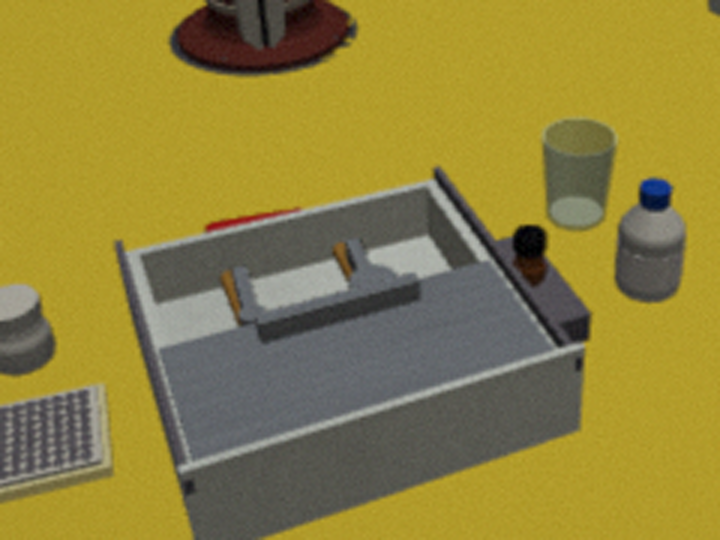

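View pics/top3.png

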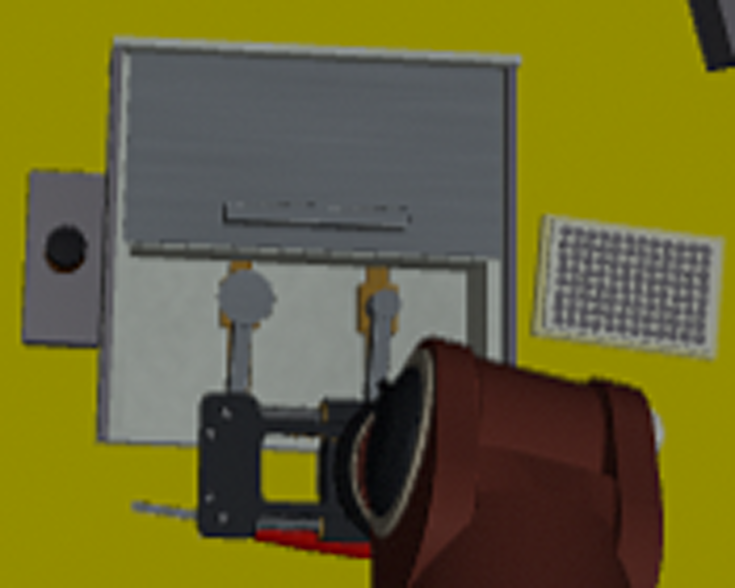

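The cover is fully back against the rear stop. The disc is on the left valve, at crop (246,297), with its arm running down to about (238,395). The plain hub is at (383,303), with its arm to about (375,390).

```bash
python3 - <<'E'
from h import *
c=pickle.load(open("top3.pkl","rb"))
f=lambda x,y,z:px2w(c,x/4.2+245,y/4.2+135,z)[:2].round(4)
for n,a,z in [("disc",(246,297),.051),("arm",(239,385),.046),("hub",(383,303),.046),("parm",(375,385),.046),("bar nearL",(223,221),.085),("barnearR",(407,229),.085),("cover nearL",(131,245),.065),("coverR",(500,258),.065),("stopL",(122,50),.075),("stopR",(503,65),.075)]:print(n,f(*a,z))
b=np.array([.5815,-.118]);t=-.043;ex=np.array([np.cos(t),np.sin(t)]);ey=np.array([-ex[1],ex[0]])
for p in [(-.025,.04),(-.025,-.055),(-.09,.04)]:print(p,b+p[0]*ex+p[1]*ey)
E
```

```text
disc [ 0.5623 -0.0792]
arm [ 0.5036 -0.074 ]
hub [ 0.5588 -0.1725]
parm [ 0.5035 -0.1653]
bar nearL [ 0.6082 -0.0605]
barnearR [ 0.6029 -0.1813]
cover nearL [ 0.5954 -0.0014]
coverR [ 0.5867 -0.2477]
stopL [0.7262 0.0042]
stopR [ 0.7166 -0.2525]
(-0.025, 0.04) [ 0.55824258 -0.07696231]
(-0.025, -0.055) [ 0.55415884 -0.17187449]
(-0.09, 0.04) [ 0.49330266 -0.07416817]
```

```bash
python3 - <<'E'
from h import *
from plant import get_obs
o=get_obs();M=Rm(o["tcp_rot"]);print(M.round(3))
p=np.array([.561,-.078]);t=-.043;ex=np.array([np.cos(t),np.sin(t)]);ey=np.array([-ex[1],ex[0]])
a,b=.0075,.018;prev=None
W=[p-.048*ex-.050*ey]
ths=[.05,.25,.45,.65,.85,1.05,1.25,1.4,1.5,1.571]
for th in ths:
    d=-np.cos(th)*ex+np.sin(th)*ey;n=np.sin(th)*ex+np.cos(th)*ey
    W.append(p+.046*d-n*(.006+a*np.sin(th)+b*np.cos(th)))
cur=o["eef_pos"][:2]
for w,th in zip(W,[-1]+ths):
    D=M.T@np.append(w-cur,0)/.03;print(th,w.round(4),"tool y,z units",D[1:].round(2));cur=w
E
```

```text
[[ 0.005 -0.999  0.041]
 [-0.001  0.041  0.999]
 [-1.    -0.005 -0.001]]
-1 [ 0.5109 -0.1259] tool y,z units [-2.32 -0.38]
0.05 [ 0.5129 -0.098 ] tool y,z units [-0.03  0.93]
0.25 [ 0.5097 -0.0889] tool y,z units [0.12 0.3 ]
0.45 [ 0.5084 -0.0787] tool y,z units [0.06 0.34]
0.65 [ 0.5097 -0.0677] tool y,z units [-0.03  0.37]
0.85 [ 0.5138 -0.0569] tool y,z units [-0.12  0.37]
1.05 [ 0.5208 -0.047 ] tool y,z units [-0.22  0.34]
1.25 [ 0.5303 -0.0389] tool y,z units [-0.31  0.28]
1.4 [ 0.5388 -0.0345] tool y,z units [-0.28  0.16]
1.5 [ 0.545  -0.0324] tool y,z units [-0.2   0.08]
1.571 [ 0.5495 -0.0315] tool y,z units [-0.15  0.04]
```

send_rows --pt "0 0 0 0.5 -0.8 -0.13 255" --pt "0 0 0 0.5 -0.8 -0.13 255" --pt "0 0 0 0.5 -0.7 -0.13 255" --pt "0 0 0 0.8 0 0 255" --pt "0 0 0 0 0 0 255"

```text
time_s: 7.0
eef_pos: [0.5076, -0.1255, 0.2146]
tcp_rot: [0.509, -0.487, 0.512, 0.492]
contact_force: [-1.8, -0.4, 0.3]
gripper_width: 0.001
```

```bash
python3 - <<'E'
from h import *
from plant import get_obs,viewer
o=get_obs();print(o["eef_pos"],o["contact_force"],o["gripper_width"])
n="scene";c=viewer.read_camera(n);cv2.imwrite(f"pics/{n}4.png",cv2.resize(c["color"][130:310,80:320],None,fx=3,fy=3,interpolation=cv2.INTER_CUBIC))
E
```

```text
[ 0.50757328 -0.1255441   0.21459145] [-1.76320203 -0.42202885  0.30737612] 0.0006437344735464606
```

View pics/scene4.png

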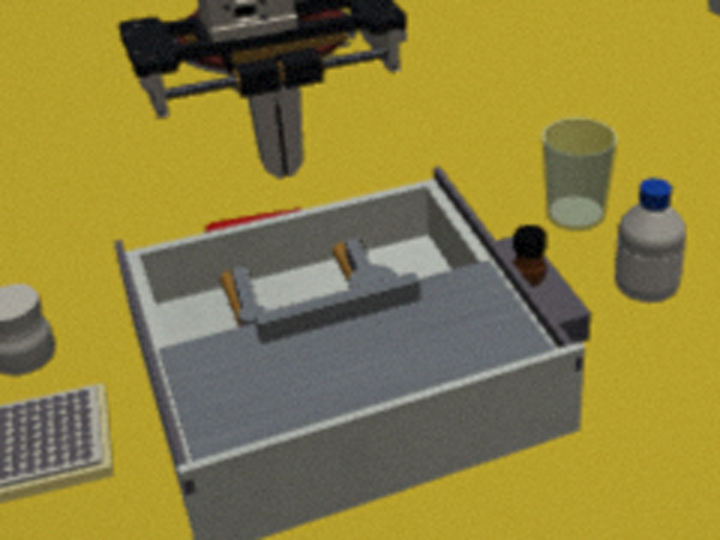

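```bash
python3 - <<'E'
from h import *
c=pickle.load(open("scene3.pkl","rb"))
for dy in(-.094,.094,0):
  for z in(0,-.02,-.03,-.084): print(dy,z,((w2px(c,[.5076,-.1255+dy,.2146+z])-[80,130])*3).round())
P=cloud(pickle.load(open("top3.pkl","rb")));print(P[194,260],P[194,255])
E
```

```text
-0.094 0 [137.  99.]
-0.094 -0.02 [142. 124.]
-0.094 -0.03 [144. 137.]
-0.094 -0.084 [157. 201.]
0.094 0 [392.  46.]
0.094 -0.02 [393.  69.]
0.094 -0.03 [394.  81.]
0.094 -0.084 [397. 141.]
0 0 [270.  71.]
0 -0.02 [273.  96.]
0 -0.03 [275. 108.]
0 -0.084 [282. 170.]
[0.59201108 0.04404036 0.0742769 ] [0.59869995 0.05765098 0.03114724]
```

send_rows --pt "0 0 0 0.9 0 0 255" --pt "0 0 0 0.9 0 0 255" --pt "0 0 0 0.7 0 0 255" --pt "0 0 0 0.6 -0.1 0 255" --pt "0 0 0 0.1 0 0 255"

```text
time_s: 7.55
eef_pos: [0.5112, -0.126, 0.1217]
tcp_rot: [0.51, -0.489, 0.511, 0.49]
contact_force: [-0.7, 0.3, 0.6]
gripper_width: 0.007
```

send_rows --pt "0 0 0 0.13 0 0.3 255" --pt "0 0 0 0 0 0.3 255" --pt "0 0 0 0 0 0.3 255" --pt "0 0 0 0 0.1 0.3 255"

```text
time_s: 7.95
eef_pos: [0.5117, -0.0902, 0.12]
tcp_rot: [0.511, -0.491, 0.509, 0.488]
contact_force: [1.9, -4.6, -0.6]
gripper_width: 0.003
```

send_rows --pt "0 0 0 0.1 0.06 0.34 255" --pt "0 0 0 0 -0.03 0.37 255" --pt "0 0 0 0 -0.12 0.37 255"

```text
time_s: 8.25
eef_pos: [0.513, -0.0578, 0.1158]
tcp_rot: [0.51, -0.489, 0.511, 0.49]
contact_force: [-1.1, -3.8, 0.4]
gripper_width: 0.008
```

```bash
python3 - <<'E'
from h import *
from plant import get_obs,viewer
o=get_obs();print(o["eef_pos"],o["contact_force"],Rm(o["tcp_rot"]).round(3))
n="scene";c=viewer.read_camera(n);cv2.imwrite(f"pics/{n}5.png",cv2.resize(c["color"][130:310,80:320],None,fx=3,fy=3,interpolation=cv2.INTER_CUBIC))
E
```

```text
[ 0.51303218 -0.05775083  0.11578467] [-1.0846194  -3.77316447  0.38097846] [[-0.002 -0.999  0.043]
 [-0.001  0.043  0.999]
 [-1.     0.002 -0.001]]
```

View pics/scene5.png

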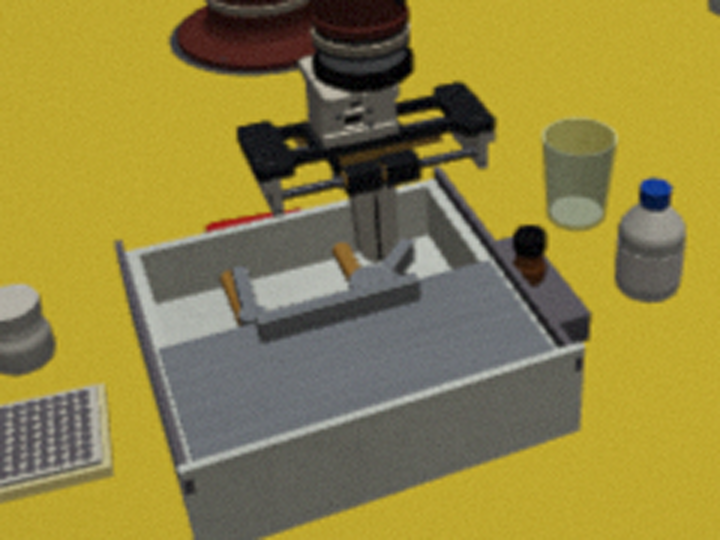

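The marked handle has turned about half way, with its blade at crop (400,260), and the finger is behind it. I'll keep following the arc.

send_rows --pt "0 0 0 0 -0.22 0.34 255" --pt "0 0 0 0 -0.31 0.28 255" --pt "0 0 0 0 -0.28 0.16 255" --pt "0 0 0 0 -0.2 0.08 255" --pt "0 0 0 0 -0.1 0.04 255"

```text
time_s: 8.8
eef_pos: [0.5488, -0.0315, 0.1155]
tcp_rot: [0.51, -0.489, 0.51, 0.49]
contact_force: [-1.8, -1.8, -0.5]
gripper_width: 0.004
```

send_rows --pt "0 0 0 0 -0.1 0 255" --pt "0 0 0 0 0 0 255"

```text
time_s: 9.0
eef_pos: [0.5504, -0.0315, 0.1155]
tcp_rot: [0.51, -0.488, 0.511, 0.491]
contact_force: [-2.4, 1.1, 0.8]
gripper_width: 0.006
```

Not yet firm against the stop, so I'll nudge further.

send_rows --pt "0 0 0 0 -0.1 0 255" --pt "0 0 0 0 -0.1 0 255"

```text
time_s: 9.2
eef_pos: [0.5516, -0.0315, 0.1153]
tcp_rot: [0.507, -0.485, 0.514, 0.494]
contact_force: [-13.8, 1.8, 12.8]
gripper_width: 0.004
```

The force jumped, so the handle is at its stop. I'll back off toward the robot, then lift.

send_rows --pt "0 0 0 0 0.4 0 255" --pt "0 0 0 0 0.5 0 255" --pt "0 0 0 -0.8 0 0 255" --pt "0 0 0 -1 0 0 255" --pt "0 0 0 -1 0 0 255"

```text
time_s: 9.7
eef_pos: [0.5319, -0.0315, 0.2014]
tcp_rot: [0.512, -0.49, 0.509, 0.488]
contact_force: [0.8, 0.1, 1.3]
gripper_width: 0.005
```

send_rows --pt "0 0 0 -1 0.5 0.8 255" --pt "0 0 0 -1 0.5 0.9 255" --pt "0 0 0 -0.5 0.5 0.9 255" --pt "0 0 0 0 0 0.9 255" --pt "0 0 0 0 0 0.9 255"

```text
time_s: 10.2
eef_pos: [0.4923, 0.1038, 0.2768]
tcp_rot: [0.513, -0.491, 0.508, 0.488]
contact_force: [0.2, 0.4, -0.3]
gripper_width: 0.003
```

send_rows --pt "0 0 0 0 0 0.9 255" --pt "0 0 0 0 0 0.9 255" --pt "0 0 0 0 0 0.9 255" --pt "0 0 0 0 0 0 255"

```text
time_s: 10.6
eef_pos: [0.495, 0.1887, 0.2755]
tcp_rot: [0.511, -0.491, 0.506, 0.492]
contact_force: [0.3, -0.7, 0.8]
gripper_width: 0.003
```

```bash
python3 - <<'E'
from h import *
from plant import get_obs,viewer
o=get_obs();print(o["eef_pos"],o["contact_force"],o["joint_vel"].round(3))
for n in("scene","top"):
    c=viewer.read_camera(n);pickle.dump(c,open(n+"6.pkl","wb"));cv2.imwrite(f"pics/{n}6.png",cv2.resize(c["color"][135:275,245:420] if n=="top" else c["color"][130:310,80:320],None,fx=4.2 if n=="top" else 3,fy=4.2 if n=="top" else 3,interpolation=cv2.INTER_CUBIC))
E
```

```text
[0.49496535 0.18869985 0.27552862] [ 0.32686262 -0.71201173  0.77791113] [ 0.045 -0.015  0.064  0.042  0.036  0.015  0.033]
```

View pics/top6.png

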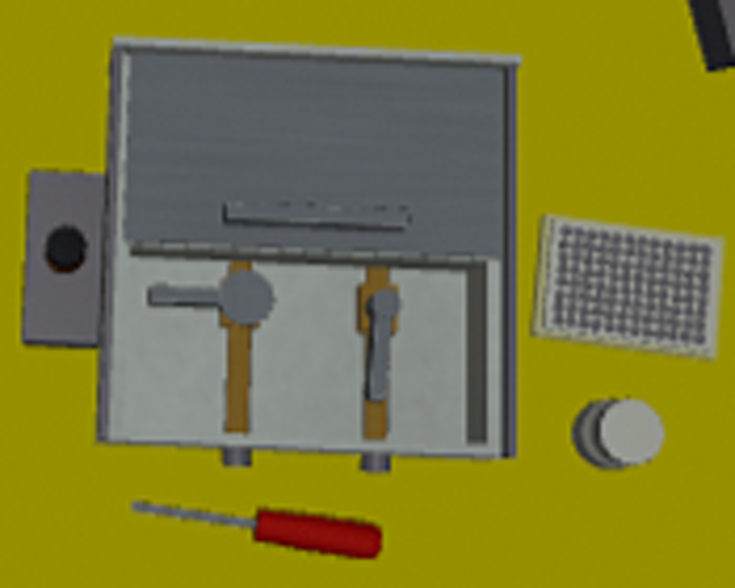

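View pics/scene6.png

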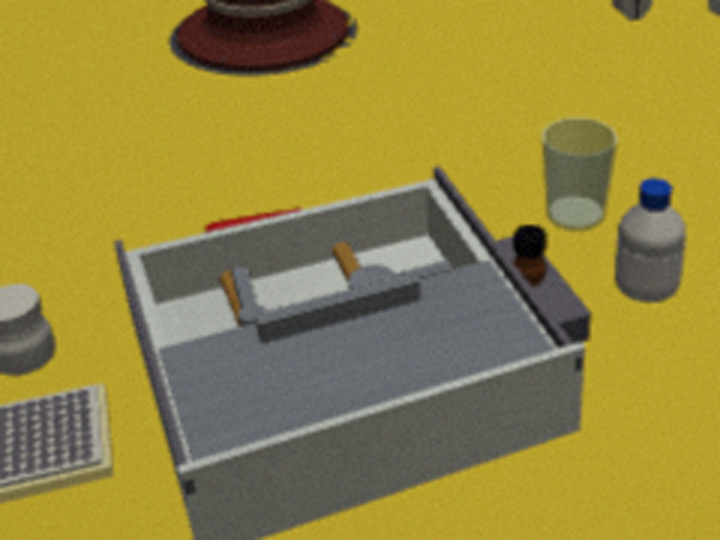

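The top picture shows the marked blade pointing left, from the disc at (246,297) to its tip at (150,295), which is parallel to the box edge to about 1°. The plain handle and the bystanders look unmoved, and the cover is still at the stop. I'll let the arm settle and hand in.

send_rows --pt "0 0 0 0 0 0 255" --pt "0 0 0 0 0 0 255" --pt "0 0 0 0 0 0 255"

```text
time_s: 11.0
eef_pos: [0.4946, 0.182, 0.275]
tcp_rot: [0.511, -0.489, 0.511, 0.489]
contact_force: [-0.0, 0.5, -0.1]
gripper_width: 0.004
```

```bash
python3 -c "
from plant import job;print(job.sign_off())"
```

```text
the job is handed in; nothing more can be done
None
```

I slid the cover back with two fingers on its bar until it met the rear stop, where the push force rose to about 15 N. With the gripper closed, I then pushed the marked (left, disc-topped) handle round its arc until it met its end stop at about 14 N, and backed away. The job was handed in at 11.0 s; the hand-in reported no verdict.

- **Cover and marked handle:** The last pictures show the cover flat against the stop and the marked handle pointing left, within about 1° of square to its pipe.
- **Other handle and bystanders:** By eye, comparing pictures, the plain handle and the vial, bottle, beaker, microplate, screwdriver and jar look unmoved. I did not measure their positions.
- **Robot:** It was at rest and touching nothing, with about 0.5 N of sensor noise. No check failed or disagreed.

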